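# Bring the pressure comparator up to the set hand

### The job

Bring the pressure comparator up to its next calibration point: push the spokes of the star handle round with one fingertip, never gripping or wrenching them, until the gauge's black pointer lies under the red set hand. Come up to the red hand from below without running past it, then take the hand away, leaving the red hand and the loose things on the bench as they are.

Things in the scene. Friction and masses are not known exactly. Their poses are not given: they have to be found in the camera images.
- comparator: Bench pressure comparator (hand pump for calibrating), fixed. Origin on the bench top straight below the star handle's centre; z up, y along the screw's axis from the handle into the machine, x level: the handle turns in the plane of x and z. Grey base: x -115 to +115, y +75 to +475 mm, 40 mm high. Steel barrel 46 mm thick at y +74 to +190. Only a 20 mm spindle from y = +20 to +74.
- hub (a point): Centre of the star handle on the screw's axis, 125 mm above the bench. Hub 46 mm across, reaching 26 mm to either side along the comparator's y. Four straight spokes at 90 degrees, in the plane of the comparator's x and z: steel rod 12 mm thick out to 58 mm from the axis, then a black plastic grip 17 mm thick with round ends, out to 110 mm from the axis.
- screw (a joint): Angle of the star handle (rad) about the comparator's +y. At q the spokes lean by q, q + pi/2, q + pi, q + 3pi/2 from straight up towards the comparator's +x. It grows, and pressure rises, as the top spoke is pushed to +x (clockwise seen from the handle's free end). Dry friction about 0.4 N m (5 N at 80 mm), no spring: stays where left. Starts at 0.3 to 1.8; stops at -0.2 and 9.
- star_handle: The turning star handle itself (hub and four spokes); origin at its hub, turns with the joint screw. To be pushed with less than 40 N; 5 to 10 N is enough.
- pointer_q (a joint): Angle of the gauge's black pointer (rad) from the scale's zero (lower left as one reads the dial), growing clockwise on the dial as pressure rises. It follows the star handle without slack: pointer_q = 0.5 x screw. Scale: 50 divisions over 4.71 rad, a longer line at every fifth.
- set_q (a joint): Angle of the gauge's red set hand (rad), measured like pointer_q; put at the wanted pressure beforehand, between 1.5 and 2.3, and not to be moved. The pointer should finish at this same angle.
- dial (a point): Centre of the gauge's dial, at the comparator's x = 0, y = +385 mm, 168 mm above the bench. Round gauge 160 mm across, white dial with black lines, steel bezel, clear window (pointer and red hand cannot be reached). Its z is the dial's normal, tipped 0.50 rad from vertical towards the comparator's +x; 12 o'clock lies on its -x side. Highest edge 220 mm above the bench.
- pointer_tip (a point): Tip of the black pointer, 60 mm from the dial's centre. Its x axis runs outwards along the pointer, z out of the dial.
- set_tip (a point): Tip of the red set hand, 60 mm from the dial's centre, 3.4 mm nearer to the window than the pointer. Its x axis runs outwards along the red hand, z out of the dial; a pointer still below the set pressure lies on its +y side.
- oil_cup (a point): Top centre of the black cap of the comparator's amber oil cup, 54 mm across, 212 mm above the bench, on the grey pump block (85 x 75 mm, 155 mm high); at the comparator's x = 0, y = +225 mm. Fixed.
- transmitter (a point): Top of the black plug of the pressure transmitter (29 mm across) being calibrated, 185 mm above the bench, at the comparator's x = 0, y = +288 mm. Fixed.
- oil_bottle_mid (a point): Middle of a loose white oil bottle with red cap, 54 mm across, 125 mm tall, standing on the bench. Bystander.
- adapter_mid (a point): Middle of a loose brass thread adapter, 34 mm across, 52 mm tall, standing on the bench. Bystander.
- spare_gauge_mid (a point): Middle of a loose black 63 mm pressure gauge lying on its back, 26 mm thick, with a brass stem. Bystander.
- spanner_grip (a point): Handle of a loose 180 mm steel spanner lying flat on the bench. Bystander.

How it is judged:
At the end, for the whole second after the job is handed in: The black pointer stands under the red set hand within 0.075 rad (4.3 degrees, about 4.5 mm at its tip), the star handle is at rest, the red hand has not moved (2 mm), and the four loose things are within 20 mm of where they stood (angle between the x axis of pointer_tip and the x axis of set_tip, either way round below 0.075 rad and distance between pointer_tip and set_tip below 0.02 m and velocity of joint screw between -0.02 and 0.02 rad/s and distance of set_tip from where it was at the start of the episode below 0.002 m and distance of each of oil_bottle_mid, adapter_mid, spare_gauge_mid, spanner_grip from where it was at the start of the episode below 0.02 m); the robot touches nothing.
It fails at once if the pointer runs past the red set hand (by more than 4.5 mm at its tip) (y of pointer_tip in the frame of set_tip below -0.0045 m).
It fails at once if the star handle is gripped or wrenched (more than 40 N between the fingers and it) (contact force between the fingers and star_handle above 40 N).
It fails at once if the red set hand is moved (distance of set_tip from where it was at the start of the episode above 0.004 m).
It fails at once if a loose thing is lifted, carried or knocked away (distance of any of oil_bottle_mid, adapter_mid, spare_gauge_mid, spanner_grip from where it was at the start of the episode above 0.03 m).
It also fails if it takes over 72 s, if anything falls off the work surface, if the arm or the gripper's body presses on something with over 40 N, if the wrist force passes 120 N, or if a joint passes its speed limit or range.

### The arm

A 6-joint arm with a two-finger parallel gripper is mounted at the origin on the work surface. World frame = base frame: x ahead of the robot, y to its left, z up, the work surface at z = 0. Lengths are in m, angles in rad, forces in N, time in s.
With the tool pointing down it reaches from about 0.35 to 0.85 m from the base axis. Payload 8.1 kg.
Tool frame: the origin (TCP) lies on the centre line of the jaws, within the pads' length; the fingertips stand arm.tips_ahead ahead of it and the grasp point (between the pads) is the TCP (arm.tips_ahead is the distance from the TCP to the fingertips, in m); z points along the fingers, y is the direction in which the jaws open and shut (so a half turn about z gives the same grasp; the last joint's range is limited). The gripper opens to 85 mm and grips with 20 to 120 N. Pads are 22 mm wide; open, the fingers measure 114 mm over their backs; the gripper's body (76 mm by 85 mm) begins 54 mm behind the grasp point. The pads swing forward as they close: fully open they stand 13 mm farther back than shut.
Start: joints at [-1.283, 0.13, 1.488, -0, 1.523, -0.085], TCP at [0.219, -0.559, 0.25] pointing down, gripper open.
Joint ranges: [-2.96, 2.96], [-0.89, 2.26], [0.02, 2.5], [-1.34, 4.48], [0, 2.73], [-2.66, 2.66]. Speed limits (rad/s): [2.39, 2.39, 2.79, 3.14, 3.14, 3.14].

### API

Orientations are given as [roll, pitch, yaw] about the fixed x, y, z axes, in that order (R = Rz(yaw) Ry(pitch) Rx(roll)).
In Python, from workcell import arm, kinematics, imaging, workorder, sensors gives the robot as it stands. Calls block until the motion is done:
- arm.reach(position, orientation): joint-space move of the TCP to a pose.
- arm.line_to(position, orientation=None, velocity=0.15): straight line of the TCP; orientation=None keeps the orientation; velocity is the mean speed in m/s.
- arm.set_joints(angles): joint-space move.
- arm.command_gripper(opening, f_grip=None): finger opening in m; f_grip is the grip in N (None keeps the last); returns when the fingers have stopped.
- arm.sleep(seconds).
- kinematics.ik(position, orientation): joint angles nearest the present ones, or None.
- imaging.capture(name): name is "scene" or "top" or "wrist"; returns a dict with "image" (400x640x3 uint8, red, green, blue), "intrinsics" (3x3 intrinsics, pixels), "extrinsics" (4x4, takes a point from camera to world coordinates); the wrist camera has in their place "hand_eye" (4x4, takes a point from camera to tool coordinates, whose origin is the TCP and whose axes are the flange's). Camera axes: x right, y down, z forward; pixel columns grow to the right and rows downward; lengths in m; the calibration is good to about 2 mm. A picture is of the moment at which its call begins: read the wrist's pose just before it. There is no depth.
A pose or a line that the arm cannot do raises arm.MotionError and nothing moves.
- workorder.finish_job(): hands the job in, once; it reports no verdict.
Readings, each from a call of its own:
- sensors.current_time_s(): time.
- sensors.current_q(): joint angles.
- sensors.current_qvel(): joint speeds.
- sensors.current_joint_torque(): joint torques, N m.
- sensors.current_tool_pos(): TCP position.
- sensors.current_ee_rot(): TCP orientation.
- sensors.current_ft_force(): force on the tool from outside, world axes, zero at the start.
- sensors.current_ft_torque(): the same for the moment, N m.
- sensors.current_opening(): finger opening in m.
Only numpy, scipy, OpenCV 4.12 (cv2) and the standard library are available. Lean on these libraries where they do the work, as an engineer would, in place of code of your own. Each camera call takes 0.05 s, during which the arm holds its last target. There are 200 camera calls.

## Working session

There is one attempt and no reset: what is moved stays moved. The work goes in short steps, each a Python script; the robot and the scene stay as the last script left them, time stands still between calls to the robot, and variables do not carry over. Pictures are saved under pics/ and viewed, about 8 in all and at most 12, crops included, and the job is handed in when it is done.

```bash
mkdir -p pics; ls
python3 - <<'E'
from workcell import arm,imaging,sensors
import cv2,numpy as np,pickle
d={}
for n in("scene","top","wrist"):
    c=imaging.capture(n);d[n]=c
    cv2.imwrite(f"pics/{n}0.png",c["image"][:,:,::-1])
    print(n,c["intrinsics"].tolist(),np.round(c.get("extrinsics",c.get("hand_eye")),4).tolist())
pickle.dump(d,open("cap0.pkl","wb"))
print(sensors.current_time_s(),arm.tips_ahead,sensors.current_ee_rot(),sensors.current_opening(),sensors.current_ft_force())
E
```

```text
pics
scene [[420.85099778349013, 0.0, 309.5117827033376], [0.0, 420.85099778349013, 202.9617196989589], [0.0, 0.0, 1.0]] [[-0.5729, 0.5188, -0.6345, 1.1351], [0.8196, 0.3682, -0.439, 0.4287], [0.0058, -0.7715, -0.6362, 0.7159], [0.0, 0.0, 0.0, 1.0]]
top [[364.1423761364912, 0.0, 323.86087495419366], [0.0, 364.1423761364912, 198.84654411814324], [0.0, 0.0, 1.0]] [[-0.0062, -0.9905, 0.1371, 0.4409], [-0.9998, 0.0086, 0.0166, 0.0204], [-0.0177, -0.137, -0.9904, 1.0889], [0.0, 0.0, 0.0, 1.0]]
wrist [[333.9419399688368, 0.0, 320.6717064700473], [0.0, 333.9419399688368, 195.96885603931568], [0.0, 0.0, 1.0]] [[0.0006, -0.9634, -0.268, 0.0678], [1.0, 0.0006, 0.0004, -0.0001], [-0.0002, -0.268, 0.9634, -0.1234], [0.0, 0.0, 0.0, 1.0]]
0.15 0.019 [-3.14016470e+00 -1.38044743e-04  3.72753452e-01] 0.08495746983937745 [-0.76818334 -0.14955693  0.82791785]
```

View pics/scene0.png

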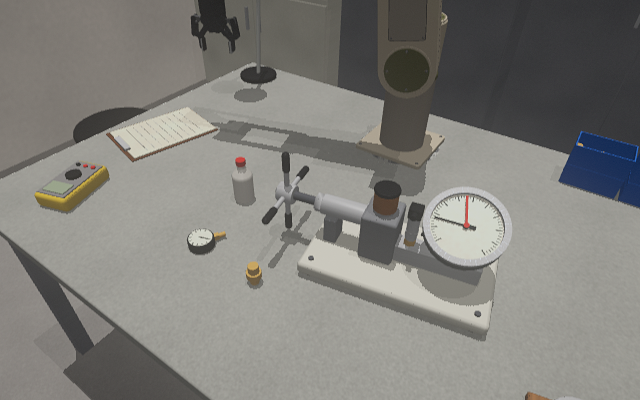

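View pics/top0.png

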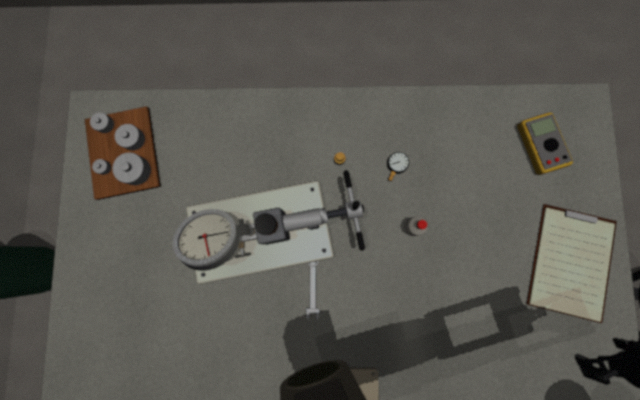

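Scene view: hub at about (287,193), cap top (387,188), and dial centre (467,227), with the red hand near 12 o'clock and the black one near 9 to 10. Top view: cap (268,223), dial (207,238), hub (355,210), spanner near (313,288), adapter (340,158), spare gauge (397,162), bottle (420,226).

```bash
cat > h.py <<'E'
import numpy as np,cv2
from scipy.spatial.transform import Rotation as Rot
def ray(c,px,T=None):
    T=c["extrinsics"] if T is None else T
    d=T[:3,:3]@np.linalg.solve(c["intrinsics"],[px[0],px[1],1.]);return T[:3,3],d
def plane(c,px,z):
    o,d=ray(c,px);return o+d*(z-o[2])/d[2]
def proj(c,P,T=None):
    T=c["extrinsics"] if T is None else T
    p=(np.atleast_2d(P)-T[:3,3])@T[:3,:3];q=p@c["intrinsics"].T;return q[:,:2]/q[:,2:]
def dialframe(W):
    R=W[:3,:3]
    n=R@[np.sin(.5),0,np.cos(.5)]; up=R@[-np.cos(.5),0,np.sin(.5)]; right=np.cross(up,n)
    return W[:3,:3]@[0,.385,.168]+W[:3,3],up,right,n
def dialangle(c,W,S=300,h=0.0,out=None):
    """unwarp dial: image with 12 o'clock up, 80mm half width"""
    o,up,r,n=dialframe(W);a=.08
    pts=[o+n*h+a*(sx*r+sy*up) for sx,sy in((-1,1),(1,1),(1,-1),(-1,-1))]
    H=cv2.getPerspectiveTransform(proj(c,pts).astype(np.float32),np.float32([[0,0],[2*S,0],[2*S,2*S],[0,2*S]]))
    return cv2.warpPerspective(c["image"],H,(2*S,2*S),flags=cv2.INTER_CUBIC)
E
python3 - <<'E'
from h import *
import pickle
d=pickle.load(open("cap0.pkl","rb"))
def blob(im,m,near,name):
    n,l,s,ce=cv2.connectedComponentsWithStats(m.astype(np.uint8))
    ok=[i for i in range(1,n) if s[i,4]>15];i=min(ok,key=lambda i:np.hypot(*(ce[i]-near)));print(name,ce[i].round(1),s[i]);return ce[i]
for n,cup,dial in(("scene",(387,188),(467,227)),("top",(268,223),(207,238))):
    c=d[n];im=c["image"].astype(int);
    blob(im,im.max(2)<60,cup,"cap");
    w=(im.min(2)>(150 if n=="scene" else 120))
    m=np.zeros(w.shape,bool);y,x=np.mgrid[:400,:640];k=(np.hypot(x-dial[0],y-dial[1])<50)
    blob(im,w&k,dial,"dialwhite")
    blob(im,(im[...,0]>im[...,1]+60)&k,dial,"red")
    print(n,"cup",plane(c,cup,.212).round(4),"dial",plane(c,dial,.168).round(4))
s,t=d["scene"],d["top"]
print("hub",plane(s,(287,193),.125),plane(t,(355,210),.125))
for nm,px,z in(("adapter",(340,158),.026),("gauge",(397,162),.013),("bottle",(420,226),.11),("sp1",(313,265),0),("sp2",(313,312),0)):print(nm,plane(t,px,z).round(3))
cv2.imwrite("pics/zoom.png",np.hstack([cv2.resize(s["image"][130:280,250:400],(400,400),interpolation=2),cv2.resize(s["image"][177:277,417:517],(400,400),interpolation=2)])[:,:,::-1])
E
```

```text
cap [387.  189.3] [374 181  27  18 344]
dialwhite [469.5 223.7] [ 418  178   99   93 6192]
red [466.4 214. ] [464 196   6  32  82]
scene cup [0.5062 0.179  0.212 ] dial [0.4731 0.3388 0.168 ]
cap [265.8 223.8] [255 213  23  22 412]
dialwhite [200.1 234.8] [183 216  42  42 835]Traceback (most recent call last):
  File "<stdin>", line 13, in <module>
  File "<stdin>", line 6, in blob
ValueError: min() iterable argument is empty
```

Run:
```python
from h import *
import pickle
from scipy.optimize import least_squares
d=pickle.load(open("cap0.pkl","rb"));s,t=d["scene"],d["top"]
obs=[(s,(387,187.5),(0,.225,.212)),(s,(467,226.5),(0,.385,.168)),(s,(287,193),(0,0,.125)),
     (t,(266.5,223.5),(0,.225,.212)),(t,(206.5,238),(0,.385,.168)),(t,(355,210),(0,0,.125))]
def W(p):
    M=np.eye(4);M[:3,:3]=Rot.from_euler("z",p[2]).as_matrix();M[:2,3]=p[:2];return M
f=lambda p:np.concatenate([(proj(c,W(p)[:3,:3]@P+W(p)[:3,3])[0]-px) for c,px,P in obs])
r=least_squares(f,[.5,-.05,.15],loss="soft_l1");print(r.x,r.fun.reshape(-1,2).round(1).tolist())
np.save("W.npy",W(r.x))
inv=np.linalg.inv(W(r.x))
for nm,px,z in(("adapter",(340,158),.026),("gauge",(397,162),.013),("gstem",(391,178),.01),("bottle",(421,225),.125),("sp1",(313,263),0),("sp2",(313,312),0)):
    P=plane(t,px,z);print(nm,P.round(3),(inv@[*P,1])[:3].round(3))
u=dialangle(s,W(r.x),h=0.0)
cv2.imwrite("pics/zoom.png",np.hstack([cv2.resize(s["image"][130:280,250:400],(400,400),interpolation=2),cv2.resize(u,(400,400))])[:,:,::-1])
```

```text
[ 0.54468129 -0.04342731  0.1885476 ] [[0.2, -0.7], [-2.0, -0.5], [-0.4, -0.7], [-1.5, 0.4], [-0.5, -0.6], [-1.0, -0.4]]
adapter [ 0.711 -0.011  0.026] [0.169 0.001 0.026]
gauge [ 0.7   -0.183  0.013] [ 0.126 -0.166  0.013]
gstem [ 0.652 -0.164  0.01 ] [ 0.083 -0.138  0.01 ]
bottle [ 0.503 -0.219  0.125] [-0.074 -0.164  0.125]
sp1 [0.401 0.072 0.   ] [-0.12  0.14  0.  ]
sp2 [0.261 0.072 0.   ] [-0.257  0.167  0.   ]
```

View pics/zoom.png

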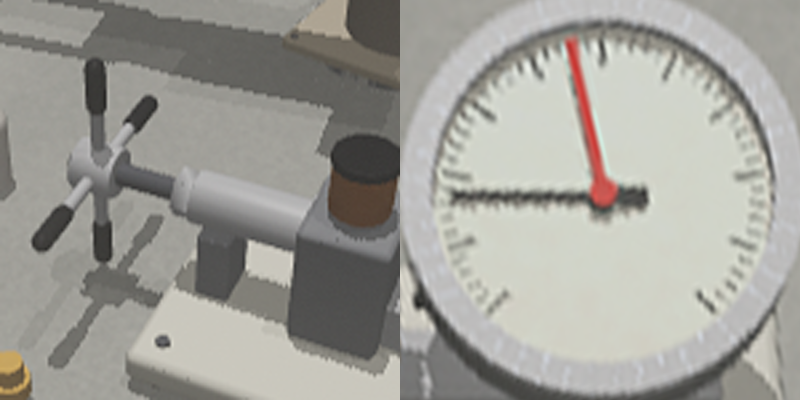

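Unwarped dial: pointer at 9 o'clock, about 0.785 rad, so screw is about 1.57, which fits the spokes standing upright. The red hand leans about 0.2 rad left of 12, about 2.16 rad, so the target screw angle is about 4.3. I plan two pushes on whichever spoke is on top, with the finger coming from the free-end side. Reachability check comes first.

```bash
cat >> h.py <<'E'
try: W0=np.load("W.npy")
except Exception: W0=None
TILT=np.radians(30)
def pose(x,y,z,tips=.019):
    """TCP pose for fingertips at comparator (x,y,z)"""
    c,s=np.cos(TILT),np.sin(TILT)
    R=W0[:3,:3]@np.array([[0,1,0],[s,0,c],[c,0,-s]])
    p=W0[:3,:3]@[x,y,z]+W0[:3,3]-tips*R[:,2]
    return p.tolist(),Rot.from_matrix(R).as_euler("xyz").tolist()
def tipc():
    from workcell import sensors
    R=Rot.from_euler("xyz",sensors.current_ee_rot()).as_matrix()
    p=np.array(sensors.current_tool_pos())+.019*R[:,2]
    return W0[:3,:3].T@(p-W0[:3,3])
def fc():
    from workcell import sensors
    return W0[:3,:3].T@np.array(sensors.current_ft_force())
def contact(phi,r=.085,a=.0145,b=.0127,extra=0):
    off=.0085+a*abs(np.cos(phi))+b*abs(np.sin(phi))+extra
    return r*np.sin(phi)-off*np.cos(phi),.125+r*np.cos(phi)+off*np.sin(phi)
E
python3 - <<'E'
from h import *
from workcell import kinematics
for P in((-.06,-.12,.22),(-.06,.02,.21),(0,.02,.21),(.05,.02,.19),(.08,.02,.15),(.09,.02,.13),(.09,-.12,.15),(-.06,-.12,.32)):
    q=kinematics.ik(*pose(*P));print(P,None if q is None else np.round(q,2))
E
```

```text
(-0.06, -0.12, 0.22) [-0.77  0.66  1.18  0.64  2.15 -0.85]
(-0.06, 0.02, 0.21) [-0.65  0.42  1.54  0.69  1.99 -0.82]
(0, 0.02, 0.21) [-0.58  0.52  1.39  0.74  1.98 -0.74]
(0.05, 0.02, 0.19) [-0.53  0.65  1.26  0.78  1.96 -0.7 ]
(0.08, 0.02, 0.15) [-0.51  0.76  1.18  0.79  1.92 -0.7 ]
(0.09, 0.02, 0.13) [-0.5   0.8   1.15  0.79  1.9  -0.71]
(0.09, -0.12, 0.15) [-0.63  1.03  0.75  0.76  2.11 -0.67]
(-0.06, -0.12, 0.32) [-0.77  0.58  1.11  0.71  2.28 -0.73]
```

Run:
```python
from h import *
from workcell import arm,imaging,sensors
arm.command_gripper(0)
arm.reach(*pose(-.06,-.12,.32))
print(sensors.current_time_s(),tipc().round(4),fc().round(2),sensors.current_opening())
arm.line_to(*pose(-.06,-.12,.215))
arm.line_to(*pose(-.06,.02,.21),velocity=.08)
f0=fc();print(tipc().round(4),f0.round(2))
for x in np.arange(-.055,-.005,.002):
    arm.line_to(*pose(x,.02,.21),velocity=.03)
    f=fc()-f0
    if abs(f[0])>2.5: break
print(tipc().round(4),f.round(2),sensors.current_time_s())
c=imaging.capture("scene");u=dialangle(c,W0)
cv2.imwrite("pics/c1.png",np.hstack([cv2.resize(c["image"][80:280,220:420],(400,400),interpolation=2),cv2.resize(u,(400,400))])[:,:,::-1])
```

```text
2.6583 [-0.0604 -0.1207  0.3201] [-0.98 -0.05 -0.22] 4.802735240109756e-05
[-0.06    0.0197  0.21  ] [-1.08 -0.3   0.06]
[-0.0171  0.02    0.2101] [-3.14 -0.04  1.78] 10.475
```

View pics/c1.png

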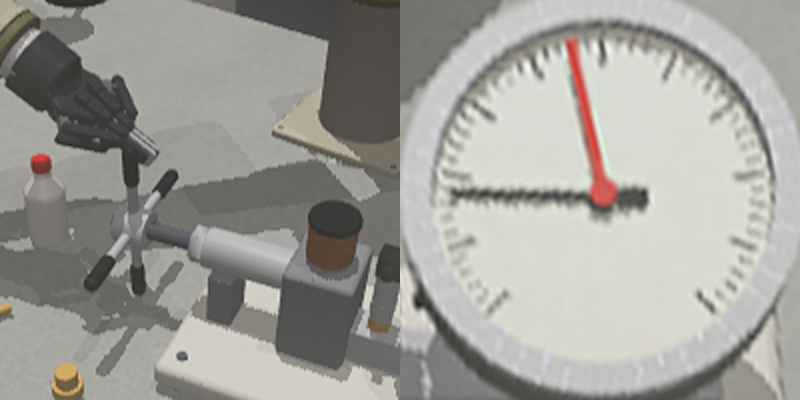

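The fingertip touches the top spoke and the dial is unchanged. I'll push along the arc now, reading the dial by polar unwarp.

```bash
cat >> h.py <<'E'
def hands(c):
    """pointer, red angle from the scale's zero, from the unwarped dial (600 px)"""
    u=dialangle(c,W0).astype(int)
    dark=(np.clip(150-u.max(2),0,150)/150.).astype(np.float32)
    red=np.clip((u[...,0]-u[...,1]-40)/100.,0,1).astype(np.float32)
    out=[]
    for m,ce in((dark,(304,294)),(red,(303,287))):
        p=cv2.warpPolar(m,(200,1440),ce,200,cv2.WARP_POLAR_LINEAR)[:,110:175].mean(1)
        p=cv2.GaussianBlur(np.tile(p,3)[:,None],(1,31),6)[1440:2880,0]
        a=(np.argmax(p)/1440*2*np.pi-np.pi*.75)%(2*np.pi)
        out.append(round(float(a),3))
    return out
def push(p0,p1,step,fmax=20,r=.085,y=.02,a=.0095,b=.0127,v=.05,f0=None):
    from workcell import arm
    n=int(np.ceil(abs(p1-p0)/step));pk=0
    for phi in np.linspace(p0,p1,n+1)[1:]:
        x,z=contact(phi,r,a,b);arm.line_to(*pose(x,y,z),velocity=v)
        f=np.linalg.norm(fc()-f0);pk=max(pk,f)
        if f>fmax: print("force stop",f);break
    return phi,pk
E
python3 - <<'E'
from h import *
from workcell import arm,imaging,sensors
f0=np.array([-1.08,-.3,.06])
c=imaging.capture("scene");print(hands(c))
D=np.radians
for a,b in((2,20),(20,40),(40,55),(55,68)):
    phi,pk=push(D(a),D(b),D(3),f0=f0)
    c=imaging.capture("scene")
    print(np.degrees(phi).round(1),round(pk,1),(fc()-f0).round(1),hands(c),tipc().round(3),sensors.current_time_s())
    if pk>20:break
u=dialangle(c,W0)
cv2.imwrite("pics/c2.png",np.hstack([cv2.resize(c["image"][80:280,220:420],(400,400),interpolation=2),cv2.resize(u,(400,400))])[:,:,::-1])
E
```

```text
[0.794, 2.151]
20.0 3.0 [-1.4  1.  -0.7] [0.934, 2.151] [0.009 0.02  0.212] 12.1333
40.0 2.6 [-0.8  1.7  0.4] [1.082, 2.151] [0.036 0.02  0.206] 13.9333
55.0 2.7 [-2.4  2.1  1.5] [1.2, 2.151] [0.056 0.02  0.194] 15.2333
68.0 3.7 [-0.5  2.2  1.2] [1.309, 2.151] [0.07  0.02  0.179] 16.5333
```

View pics/c2.png

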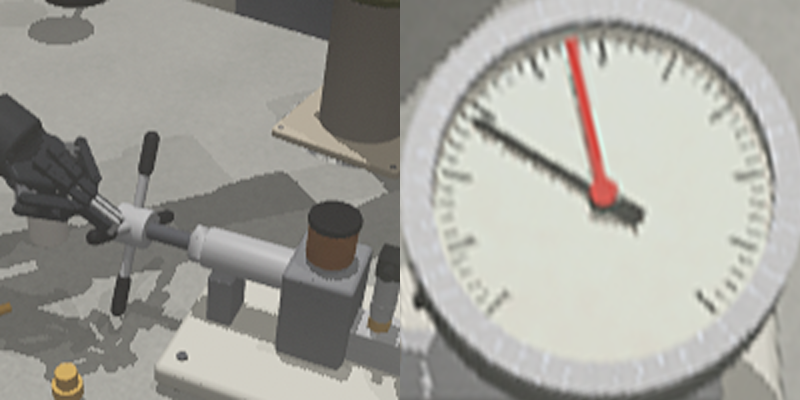

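Pointer reads 1.309 (screw 2.62), red 2.151. The pushed spoke is at about 60° and the next one at about -30°. I'll retract and push the next spoke, stopping well short, then creep up.

Run:
```python
from h import *
from workcell import arm,imaging,sensors
t=tipc()
arm.line_to(*pose(t[0]-.004,.02,t[2]+.008),velocity=.05)
arm.line_to(*pose(t[0],-.09,t[2]+.02),velocity=.12)
arm.line_to(*pose(0,-.09,.27),velocity=.15)
x,z=contact(np.radians(-30),.09,.0145,.0127,extra=.02)
arm.line_to(*pose(x,-.09,z),velocity=.15)
arm.line_to(*pose(x,.02,z),velocity=.1)
f0=fc();c=imaging.capture("scene");print(hands(c),f0.round(2),sensors.current_time_s())
D=np.radians
for a,b in((-40,-20),(-20,0),(0,20),(20,40),(40,50)):
    phi,pk=push(D(a),D(b),D(4),f0=f0,v=.06)
    c=imaging.capture("scene");h=hands(c)
    print(np.degrees(phi).round(1),round(pk,1),(fc()-f0).round(1),h,tipc().round(3),sensors.current_time_s())
    if pk>20 or h[0]>1.95:break
```

```text
[1.309, 2.151] [ 0.02 -0.47 -0.34] 21.0333
-20.0 1.9 [ 0.   0.9 -0.8] [1.418, 2.151] [-0.049  0.02   0.198] 22.55
0.0 1.5 [0.6 0.7 0.4] [1.584, 2.151] [-0.018  0.02   0.21 ] 23.925
20.0 2.9 [-1.6  1.9  0.7] [1.728, 2.151] [0.009 0.02  0.212] 25.225
40.0 2.9 [-1.1  0.8  1.5] [1.872, 2.151] [0.036 0.02  0.206] 26.525
50.0 3.3 [-1.6  2.2  1.6] [1.946, 2.151] [0.05  0.02  0.198] 27.325
```

Run:
```python
from h import *
from workcell import arm,imaging,sensors
f0=np.array([.02,-.47,-.34]);D=np.radians
a=50
for b in (56,62,66,69,71,73):
    phi,pk=push(D(a),D(b),D(2),f0=f0,v=.04);a=b
    c=imaging.capture("scene");h=hands(c)
    print(b,round(pk,1),h,tipc().round(3),sensors.current_time_s())
    if pk>20 or h[0]>2.10:break
u=dialangle(c,W0)
cv2.imwrite("pics/c3.png",np.hstack([cv2.resize(c["image"][80:280,220:420],(400,400),interpolation=2),cv2.resize(u,(400,400))])[:,:,::-1])
```

```text
56 3.9 [1.998, 2.151] [0.057 0.02  0.193] 28.375
62 4.5 [2.051, 2.151] [0.064 0.02  0.186] 29.175
66 4.5 [2.064, 2.151] [0.068 0.02  0.181] 29.975
69 4.5 [2.081, 2.151] [0.071 0.02  0.178] 30.525
71 5.3 [2.09, 2.151] [0.073 0.02  0.175] 31.075
73 5.1 [2.09, 2.151] [0.074 0.02  0.172] 31.625
```

View pics/c3.png

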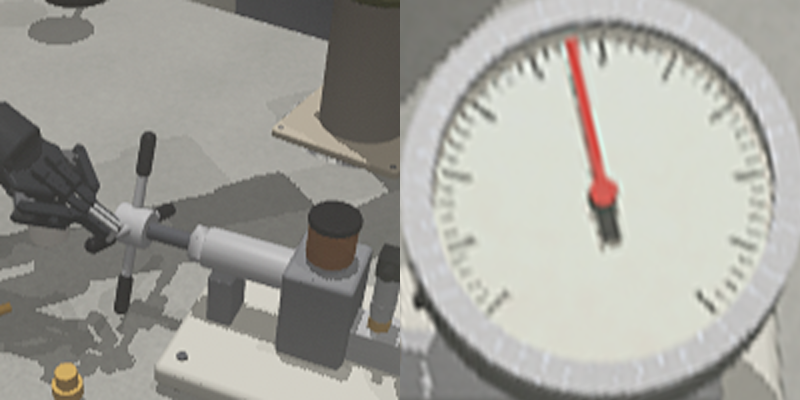

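The pointer now lies behind the red hand, with only its dark tail visible below the hub, so the dark-mask reading (2.09) is saturated by occlusion. Extrapolating from contact gives about 2.13. I'll back the finger off and look at the dial from above with the wrist camera, along its normal.

Run:
```python
from h import *
from workcell import arm,imaging,sensors,kinematics
t=tipc()
arm.line_to(*pose(t[0]-.004,.02,t[2]+.008),velocity=.05)
arm.line_to(*pose(t[0],-.09,t[2]+.02),velocity=.12)
arm.line_to(*pose(t[0],-.09,.33),velocity=.15)
c=imaging.capture("scene");print(hands(c))
u=dialangle(c,W0).astype(int)
dark=(np.clip(150-u.max(2),0,150)/150.)
y,x=np.mgrid[:600,:600];r=np.hypot(x-304,y-294);m=dark*((r>35)&(r<75))*(y>294)
cx,cy=(m*x).sum()/m.sum(),(m*y).sum()/m.sum()
print("tail",cx,cy,"pointer",np.pi*.75-np.arctan2(cx-304,cy-294),sensors.current_time_s())
# camera straight above dial along normal tilt: find reachable tool poses
o,up,rt,n=dialframe(W0)
he=imaging.capture("wrist")["hand_eye"];np.save("he.npy",he)
for yaw in np.arange(0,6.28,.524):
  for dist in(.2,.26,.32):
    for tilt in(.5,.25,0.):
        zc=-(W0[:3,:3]@[np.sin(tilt),0,np.cos(tilt)]);a=np.cos(yaw)*up+np.sin(yaw)*rt
        yc=a-zc*(a@zc);yc/=np.linalg.norm(yc);T=np.eye(4);T[:3,:3]=np.c_[np.cross(yc,zc),yc,zc];T[:3,3]=o-dist*zc
        E=T@np.linalg.inv(he);e=Rot.from_matrix(E[:3,:3]).as_euler("xyz")
        q=kinematics.ik(E[:3,3].tolist(),e.tolist())
        if q is not None:
            low=(E[:3,3]+.019*E[:3,2]);print(round(yaw,2),dist,tilt,E[:3,3].round(3),e.round(3),np.round(q,2),low[2].round(3))
```

```text
[2.09, 2.151]
tail 313.47740999856563 344.57551514765174 pointer 2.1709515798508754 34.1417
0.0 0.2 0.5 [0.475 0.335 0.239] [3.141 0.229 0.189] [0.49 0.28 1.35 0.07 1.73 1.87] 0.22
0.0 0.2 0.25 [0.457 0.332 0.237] [ 3.141 -0.021  0.189] [ 0.54  0.02  1.62 -0.01  1.47  1.92] 0.218
0.0 0.2 0.0 [0.441 0.329 0.231] [ 3.141 -0.271  0.189] [ 0.62 -0.22  1.88 -0.12  1.23  2.03] 0.213
0.0 0.26 0.5 [0.503 0.341 0.291] [3.141 0.229 0.189] [0.47 0.34 1.19 0.07 1.83 1.87] 0.273
0.0 0.26 0.25 [0.472 0.335 0.295] [ 3.141 -0.021  0.189] [ 0.53  0.04  1.5  -0.01  1.58  1.92] 0.276
0.0 0.26 0.0 [0.441 0.329 0.291] [ 3.141 -0.271  0.189] [ 0.62 -0.24  1.8  -0.12  1.34  2.01] 0.273
0.0 0.32 0.5 [0.531 0.346 0.344] [3.141 0.229 0.189] [0.46 0.42 1.   0.07 1.95 1.86] 0.326
0.0 0.32 0.25 [0.486 0.337 0.353] [ 3.141 -0.021  0.189] [ 0.52  0.07  1.37 -0.01  1.68  1.91] 0.334
0.0 0.32 0.0 [0.441 0.329 0.351] [ 3.141 -0.271  0.189] [ 0.62 -0.25  1.69 -0.11  1.45  2.  ] 0.333
0.52 0.2 0.5 [0.475 0.352 0.237] [ 2.895  0.166 -0.322] [ 0.57  0.39  1.23 -0.03  1.81  2.44] 0.218
0.52 0.2 0.25 [0.459 0.349 0.236] [ 
[... 6822 characters left out ...]
1.47 1.28] 0.217
5.76 0.2 0.0 [0.449 0.313 0.231] [ 3.141 -0.271  0.766] [ 0.46 -0.25  1.91  0.08  1.22  1.25] 0.213
5.76 0.26 0.5 [0.509 0.326 0.289] [-2.899  0.167  0.695] [0.38 0.32 1.22 0.19 1.83 1.3 ] 0.271
5.76 0.26 0.25 [0.479 0.319 0.294] [-3.016 -0.054  0.701] [0.42 0.02 1.53 0.14 1.57 1.29] 0.275
5.76 0.26 0.0 [0.449 0.313 0.291] [ 3.141 -0.271  0.766] [ 0.46 -0.28  1.83  0.08  1.34  1.26] 0.273
5.76 0.32 0.5 [0.538 0.331 0.342] [-2.899  0.167  0.695] [0.37 0.4  1.03 0.19 1.94 1.32] 0.324
5.76 0.32 0.25 [0.494 0.322 0.352] [-3.016 -0.054  0.701] [0.41 0.05 1.39 0.14 1.68 1.29] 0.333
5.76 0.32 0.0 [0.449 0.313 0.351] [ 3.141 -0.271  0.766] [ 0.46 -0.28  1.72  0.08  1.44  1.27] 0.333
```

Run:
```python
from h import *
from workcell import arm,imaging,sensors
t=tipc();arm.line_to(*pose(t[0],-.09,.40),velocity=.15)
arm.reach([.565,.320,.36],[-2.627,-.236,1.624]);arm.line_to([.565,.320,.329]);arm.sleep(.2)
R=Rot.from_euler("xyz",sensors.current_ee_rot()).as_matrix();p=sensors.current_tool_pos()
c=imaging.capture("wrist");T=np.eye(4);T[:3,:3]=R;T[:3,3]=p;c["extrinsics"]=T@np.load("he.npy")
u=dialangle(c,W0);print(sensors.current_time_s())
cv2.imwrite("pics/w1.png",np.hstack([cv2.resize(c["image"],(400,250)),np.zeros((250,0,3),np.uint8)])[:,:,::-1]);cv2.imwrite("pics/w2.png",u[:,:,::-1])
```

```text
37.1083
```

View pics/w2.png

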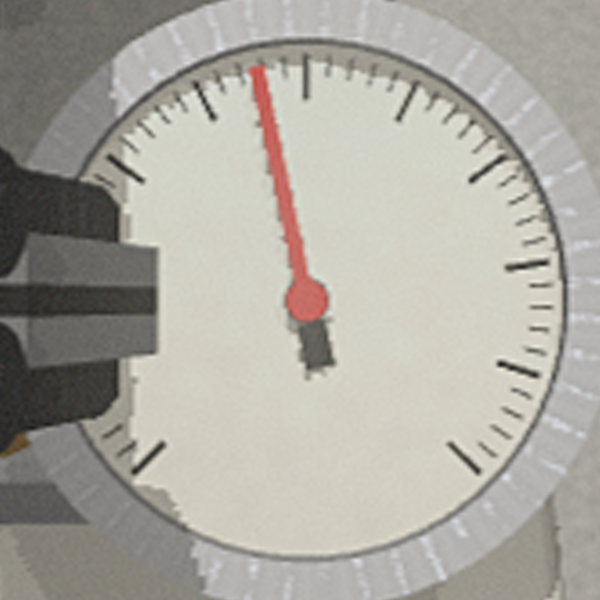

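The wrist view along the dial's normal shows the pointer completely under the red hand. The red hand runs from its hub (306,299) to its tip (259,68), a lean of 0.20 rad, and the pointer's tail at (321,371) leans 0.16 to 0.20. The hand is clear, so I'll check the loose things and the handle's rest, then hand in.

Run:
```python
from h import *
import pickle
from workcell import arm,imaging,sensors,workorder
d=pickle.load(open("cap0.pkl","rb"));arm.sleep(.3)
t=imaging.capture("top");a=d["top"]["image"].astype(int);b=t["image"].astype(int)
for n,(x,y) in dict(adapter=(340,158),gauge=(397,162),bottle=(420,226),spanner=(313,288)).items():
    w=np.s_[y-12:y+13,x-12:x+13];print(n,"meandiff",abs(a[w]-b[w]).mean().round(1),cv2.phaseCorrelate(a[w].sum(2).astype(float),b[w].sum(2).astype(float))[0])
print(sensors.current_time_s(),fc().round(2),np.abs(sensors.current_qvel()).max())
workorder.finish_job()
```

```text
adapter meandiff 3.9 (0.805487986629327, 0.7238021881666246)
gauge meandiff 3.9 (0.4113299059419955, 0.41036686930365285)
bottle meandiff 3.5 (0.4004456100192879, 0.22806133126881178)
spanner meandiff 6.4 (4.855514611490976, 1.8233793513101304)
37.4583 [-0.36  0.24 -0.54] 0.0031394447093846716
the job is handed in; nothing more can be done
```

The job is handed in at about 37 s, with the black pointer lying under the red set hand. I pushed two spokes round in turn with the closed fingertip, each push reading 5.3 N or less, then took the hand away.

**Pointer position**
- **Wrist view:** looking along the dial's normal, the pointer is fully hidden under the red hand. Red reads about 2.155 rad, and the pointer, judged from its tail, about 2.15 to 2.19.
- **Scene camera:** the pointer's tail gives 2.17 rad against red at 2.151, and red never changed.
- **Contact geometry:** this suggests the pointer is at about 2.136 rad.
- **Readings that disagreed:** these three spread by about 0.05 rad, all inside the 0.075 limit. The automatic dark-pixel reading stuck at 2.09 because the red hand covers the pointer, so I discounted it.

**Other checks**
- **Loose things:** in the top view, the adapter, spare gauge and bottle moved less than about 1 pixel, roughly 3 mm.
- **Spanner (not confirmed):** its before-and-after comparison gave a shift of about 5 pixels. The cause is probably the arm's changed shadow, since the hand never came near it, but I did not confirm that by looking.
- **Hand and handle:** the hand was clear above the dial with nothing on the force sensor. I did not measure the handle's rest separately.

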